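# Scrape the carrot slices off the clamp board, then hold its sprung jaw open at the clip

## Robot

A 6-joint arm with a two-finger parallel gripper is mounted at the origin on a cart in front of the work surface, level with it; the furniture and walls round the work are solid. World frame = base frame: x ahead of the robot, y to its left, z up, the work surface at z = 0. Lengths are in m, angles in rad, forces in N, time in s.
With the tool pointing down it reaches from about 0.225 to 0.875 m from the base axis. Payload 3.4 kg.
Tool frame: the origin (TCP) lies on the centre line of the jaws, within the pads' length; the fingertips stand 17 mm ahead of it and the grasp point (between the pads) lies 2 mm behind it (nose_length is the distance from the TCP to the fingertips, in m); z points along the fingers, y is the line along which they close (so a half turn about z gives the same grasp; the last joint's range is limited). The gripper opens to 85 mm and grips with 20 to 120 N. Pads are 22 mm wide; open, the fingers measure 114 mm over their backs; the gripper's body (76 mm by 85 mm) begins 54 mm behind the grasp point. The pads swing forward as they close: fully open they stand 13 mm farther back than shut.
Start: joints at [-0.121, 0.276, 1.505, -0, 1.361, -0.121], TCP at [0.575, -0, 0.248] pointing down, gripper open.
Joint ranges: [-2.89, 2.89], [-0.75, 2.08], [0.22, 2.7], [-1.18, 4.32], [0.11, 2.71], [-2.7, 2.7]. Speed limits (rad/s): [2.57, 2.57, 3.14, 3.14, 3.14, 3.14].

## Interface

Orientations are given as a unit quaternion [w, x, y, z].
In Python, from rig import get_state, get_image, sign_off, find_in, place_of, nose_length gives the robot as it stands.
- The arm moves only by the tool apply_moves, never from a script. Its argument "deltas" is one flat list of numbers, 5 for each row, row after row: the finger opening in mm, from 0 to 85.4, then the shift along the tool's x, y, z in mm, then the turn about the tool's z in degrees. A call has 1 to 12 rows; each row is the pose to reach, as a shift and turn from the pose commanded when the call began, along the tool's axes at that moment; what a row does not reach only later rows make up. A row lasts 1/12 s, in which the tool goes at most 41.7 mm and 7.16 degrees, less where a joint would pass 70% of its speed; a pose out of reach is approached as far as the arm can. A call with a gripper value outside its range is refused whole. The fingers move at their own pace and stop on an object; "squeeze" is the grip in N (left out, the last holds). Time passes only in rows, so rows that repeat a pose let the fingers close. It gives the time, the measured TCP pose, the force, the opening and the grip force at its end, in the units of the state.
- get_state(): the state, without advancing time (a new reading comes with each control period).
- get_image(name): name is "scene" or "top"; returns a dict with "frame" (400x640x3 uint8, red, green, blue), "K" (3x3 intrinsics, pixels), "position" and "orientation" of the camera in the world. Camera axes: x right, y down, z forward; pixel columns grow to the right and rows downward; lengths in m; the calibration is good to about 2 mm. A picture is of the moment at which its call begins. There is no depth.
- sign_off(): hands the job in; it is judged then, once.
Trained networks look in a picture, given as the dict that the camera call returned (one of the last four; its "shot" number tells which), for a name from the list of things; names that differ only in an ending like _2 or _b are one class to them, and where a whole thing is asked for, a point or a joint stands for the part that bears it (a point fixed in the world has none). Each returns a list of dicts, best first, with "score" (0 to 1); they miss things now and then, are a little off and sometimes report something else, mostly with a low value. They report only what shows in the picture. A call takes as long as a camera call.
- find_in(query, picture): "point" ([column, row] in pixels, amid what is visible of it).
- place_of(query, picture): "point" ([column, row] in pixels: a listed point, or the origin of a listed thing).
The state is a dict: "clock": time; "qpos": joint angles; "qd": joint speeds; "effort": joint torques, N m; "position": TCP position; "ee_rot": TCP orientation; "contact_force": force on the tool from outside, world axes, zero at the start; "moment": the same for the moment, N m; "width": finger opening in m; "gripper_force": force on a finger pad.
Only numpy, scipy, OpenCV 4.12 (cv2) and the standard library are available. Lean on these libraries where they do the work, as an engineer would, in place of code of your own. Each camera call takes 0.05 s, during which the arm holds its last target. There are 200 camera calls.

## Task

I have finished slicing carrots on the clamp board and next want to clamp a tin in it, so take the scraper out of its stand, push all six carrot slices along the board with it into the steel tray at the board's left end (no fingers on the food), and stand the scraper back upright in the slot of its stand. Then take the handle of the sliding jaw from above and pull the jaw towards you against its springs until its pointer is level with the red clip on the board's edge. Finish while still holding it there, at rest, so that I can put the tin in; leave the tin and the other things standing around where they are.

Things in the scene. Friction and masses are not known exactly. Their poses are not given: they have to be found in the camera images.
- board: Pale wooden clamp board, fixed, 240 x 240 mm, flat top 36 mm above the worktop. Origin: centre of its underside, on the worktop; x points away from the robot, y to the left (tray end), z up. A fence (42 mm above the top) stands at the far edge, the sliding jaw before it. The bed with the slices, before the closed jaw, spans x -120 to +55, y -120 to +120 mm; no raised edges.
- tray_centre (a point): Centre of the floor of the steel catch tray fixed to the left (+y) end of the board; axes as the board's. 236 mm (x) by 110 mm (y) outside, walls 2 mm, floor 5 mm and rim 32 mm above the worktop (4 mm under the board's top). It touches the board's end; what is pushed over that end drops in.
- stand: Brown wooden block fixed on the worktop right of the board, 150 mm (x) by 56 mm (y) by 44 mm high, with a slot along x, open at both ends: 7 mm wide, its floor 10 mm above the worktop, flaring to about 17 mm in the top 12 mm. Origin: centre of its underside; z up.
- scraper: Loose scraper, 0.2 kg, standing in the stand's slot (may lean a few degrees): steel blade 140 mm wide (x), 3 mm thick (y), 75 mm high; dark wooden grip on top, 130 (x) by 22 (y) by 26 mm high, its centre 85 mm and its top 98 mm above the blade's lower edge. Origin: middle of that edge; x along it, z up to the grip. Take the grip from above across its 22 mm.
- slice0: Orange round carrot slice no. 1, about 32 mm across and 10 mm thick, 10 g, loose, flat on the board's bed. Origin: centre of its underside.
- slice1: Orange round carrot slice no. 2, about 32 mm across and 10 mm thick, 10 g, loose, flat on the board's bed. Origin: centre of its underside.
- slice2: Orange round carrot slice no. 3, about 32 mm across and 10 mm thick, 10 g, loose, flat on the board's bed. Origin: centre of its underside.
- slice3: Orange round carrot slice no. 4, about 32 mm across and 10 mm thick, 10 g, loose, flat on the board's bed. Origin: centre of its underside.
- slice4: Orange round carrot slice no. 5, about 32 mm across and 10 mm thick, 10 g, loose, flat on the board's bed. Origin: centre of its underside.
- slice5: Orange round carrot slice no. 6, about 32 mm across and 10 mm thick, 10 g, loose, flat on the board's bed. Origin: centre of its underside.
- jaw (a joint): How far the sliding jaw is pulled out (m): 0 closed near the fence, grows towards the robot along the board's -x, stop at 0.11. Springs pull it shut: 4 N closed, 0.8 N more per cm, 12 N at 0.10; it returns if let go. Jaw: brown wooden bar, 176 mm wide (y), 18 mm thick plus a 5 mm rubber face towards the fence, 37 mm high above the board's top.
- jaw_handle (a point): Centre of the jaw's black handle bar, 110 mm long (y) by 18 mm (x) by 20 mm high, on two posts above the jaw; centre 70 mm above the board's top, gap under it to the jaw 23 mm. Axes as the board's. Take it from above, fingers closing along the board's x.
- jaw_pointer (a point): Tip of the small red pointer at the right (-y) end of the jaw, 6 mm above the board's top; it moves with the jaw. Axes as the board's.
- clip_line (a point): White line on the red clip, 14 mm wide (x), 3 mm high, fixed on the right edge of the board (at another place each time); the point is the line's inner end, 2 mm beside the pointer's path. Axes as the board's. Pointer and clip are level when both have the same x in the board's frame.
- paste_tin: The tin, 57 mm across, 72 mm high, standing loose at the right front. Origin: centre of its underside.
- table_mug: White spotted mug, 92 mm across, 127 mm with the handle, 93 mm high, loose at the left front. Origin: centre of its underside.
- salt_shaker: Steel salt shaker, 38 mm across, 72 mm high, loose behind the board. Origin: centre of its underside.
- spice_c: Glass spice jar with a red cap, 45 mm across, 108 mm high, loose behind the board. Origin: centre of its underside.

How it is judged:
By the outcome, as a careful person would: the job done as asked, in the order asked, and still so for the second after the job is handed in, while the arm keeps its last pose, push and grip.
It also fails if it takes over 67 s, if anything falls off the work surface, if the arm or the gripper's body presses on something with over 40 N, if the wrist force passes 120 N, or if a joint passes its speed limit or range.

## Working session

There is one attempt and no reset: what is moved stays moved. The work goes in short steps, Python scripts to look and compute and a tool call to move; the robot and the scene stay as the last step left them, time stands still between calls to the robot, and variables do not carry over. Pictures are saved under pics/ and viewed, at most 10 in all, crops included, and the job is handed in when it is done.

Besides the shell and the picture viewer there is one more tool, called after "Call:" as name(argument=value, ...) on one line, values as JSON. apply_moves: Moves the arm, as the interface text tells. Its arguments: {"type":"object","properties":{"deltas":{"type":"array"},"squeeze":{"type":"number"}},"required":["deltas"]}

```bash
mkdir -p pics
cat > h.py <<'E'
import numpy as np, cv2
from scipy.spatial.transform import Rotation as R
from rig import *
def rot(q): return R.from_quat([q[1],q[2],q[3],q[0]]).as_matrix()
def ray(im,p):
    d=rot(im["orientation"])@np.linalg.inv(im["K"])@np.array([p[0],p[1],1.]); return np.array(im["position"]),d
def atz(im,p,z):
    o,d=ray(im,p); return o+d*(z-o[2])/d[2]
def proj(im,P):
    c=rot(im["orientation"]).T@(np.array(P)-im["position"]); u=np.array(im["K"])@c; return u[:2]/u[2]
def save(im,n): cv2.imwrite("pics/"+n,im["frame"][:,:,::-1])
E
python3 - <<'E'
from h import *
np.set_printoptions(precision=4,suppress=True)
s=get_state(); print(s["position"],s["ee_rot"],s["contact_force"],nose_length)
Z=dict(board=0,tray_centre=.005,stand=0,scraper=.010,slice0=.036,jaw_handle=.106,jaw_pointer=.042,clip_line=.039,paste_tin=0,table_mug=0,salt_shaker=0,spice_c=0)
for n in ["top","scene"]:
    im=get_image(n); save(im,n+"0.png"); print(n,im["position"])
    for q,z in Z.items():
        for r in place_of(q,im)[:7 if q=="slice0" else 2]: print(q,round(r["score"],2),np.round(r["point"],1),atz(im,r["point"],z))
E
```

```text
[0.5745 0.0001 0.2474] [-0.0007  0.7071  0.7071 -0.0006] [ 0.1799 -0.9952  0.3137] 0.017
top [ 0.4796 -0.0109  1.3265]
board 0.6 [324.8 210.8] [ 0.517  -0.0087  0.    ]
tray_centre 0.66 [273.1 211.1] [0.5151 0.1722 0.005 ]
stand 0.89 [411.1 233.8] [ 0.4381 -0.3093  0.    ]
scraper 0.88 [411.6 233. ] [ 0.4411 -0.3089  0.01  ]
slice0 0.59 [301.9 233.5] [0.4385 0.0689 0.036 ]
slice0 0.56 [326.3 201.5] [ 0.5478 -0.0138  0.036 ]
slice0 0.49 [309.7 214.5] [0.5032 0.0427 0.036 ]
jaw_handle 0.22 [280.2 146.2] [0.7245 0.1376 0.106 ]
jaw_pointer 0.56 [356.7 194.7] [ 0.5709 -0.1171  0.042 ]
clip_line 0.74 [322.1 231.3] [0.4463 0.0002 0.039 ]
clip_line 0.57 [355.9 217.7] [ 0.4929 -0.1144  0.039 ]
paste_tin 0.81 [448.1 242.5] [ 0.4086 -0.437   0.    ]
paste_tin 0.51 [300.1 232.9] [0.4394 0.0774 0.    ]
table_mug 0.63 [202.3 247.4] [0.3873 0.4197 0.    ]
salt_shaker 0.54 [300.2 145.5] [0.7484 0.0794 0.    ]
spice_c 0.5 [281.5 147. ] [0.7429 0.1458 0.    ]
spice_c 0.48 [448. 240.] [ 0.4172 -0.4368  0.    ]
scene [-0.1388 -0.5081  1.0265]
board 0.64 [314.9 227.6] [0.5137 0.0046 0.    ]
tray_centre 0
[... 337 characters left out ...]
.036 ]
slice0 0.56 [289.9 224. ] [0.4517 0.065  0.036 ]
slice0 0.5 [311.7 241.1] [ 0.4391 -0.0398  0.036 ]
slice0 0.49 [324.2 232.7] [ 0.4922 -0.0519  0.036 ]
jaw_handle 0.64 [330.7 199.4] [ 0.5762 -0.0164  0.106 ]
jaw_pointer 0.94 [351.5 225.7] [ 0.5687 -0.1111  0.042 ]
clip_line 0.56 [340.7 239.5] [ 0.5002 -0.114   0.039 ]
clip_line 0.51 [380.8 291.9] [ 0.4129 -0.3191  0.039 ]
paste_tin 0.86 [418.  325.8] [ 0.405  -0.4527  0.    ]
paste_tin 0.57 [307.  218.1] [0.5315 0.0543 0.    ]
table_mug 0.68 [204.3 198.3] [0.3745 0.4261 0.    ]
salt_shaker 0.46 [340.6 239.9] [ 0.5239 -0.0991  0.    ]
salt_shaker 0.45 [333.5 183.6] [0.7348 0.0817 0.    ]
spice_c 0.5 [324.6 177.2] [0.7432 0.1317 0.    ]
```

View pics/top0.png

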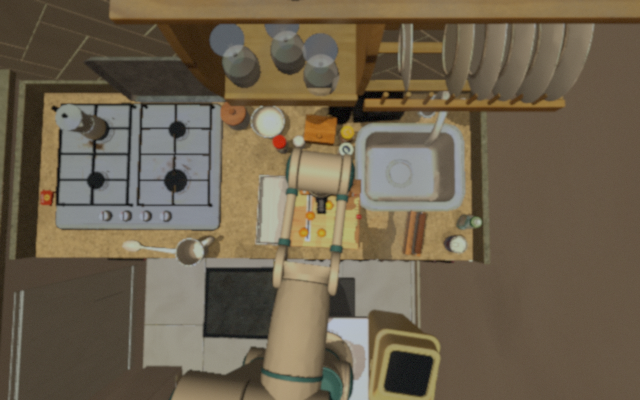

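View pics/scene0.png

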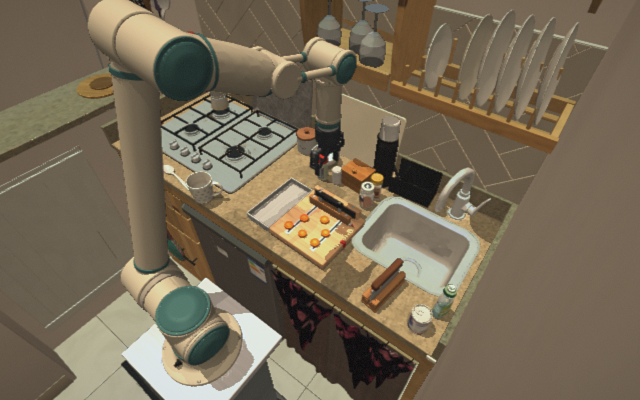

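The top view shows the board under the arm, with the grip and stand at about (415,233). The scene view shows six slices around (305,230), the stand at (384,285), the pointer at (351,226) and the clip near (341,239).

Run:
```python
import cv2,numpy as np
t=cv2.imread("pics/top0.png");s=cv2.imread("pics/scene0.png")
a=cv2.resize(t[200:265,350:440],None,fx=4,fy=4,interpolation=cv2.INTER_CUBIC)
b=cv2.resize(s[250:315,350:440],None,fx=4,fy=4,interpolation=cv2.INTER_CUBIC)
c=cv2.resize(s[175:260,280:370],None,fx=4,fy=4,interpolation=cv2.INTER_CUBIC)
m=np.zeros((600,720,3),np.uint8); m[:260,:360]=a; m[:260,360:]=b; m[260:600,:360]=c
d=cv2.resize(t[175:260,255:345],None,fx=4,fy=4,interpolation=cv2.INTER_CUBIC); m[260:600,360:]=d
cv2.imwrite("pics/m.png",m)
```

```text
(no output)
```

View pics/m.png

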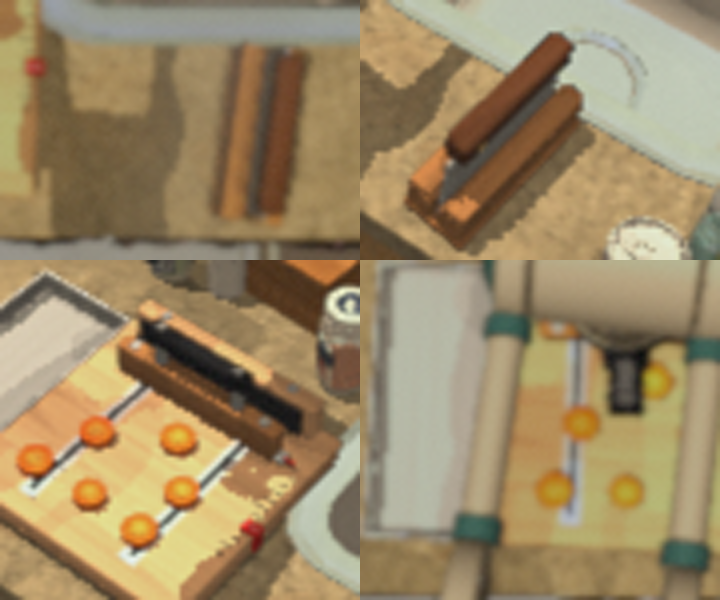

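The crops show the grip leaning slightly right in the stand, with ends at top-view px (422,212) and (418,253). The clip is near scene px (343,308−175/…), and all six slices are clear of the jaw. I'll compute the scraper pose next.

```bash
cat > fit.py <<'E'
from h import *
from scipy.optimize import least_squares
# hand-picked grip and stand corner pixels
E
python3 - <<'E'
from h import *
np.set_printoptions(precision=4,suppress=True)
t=get_image("top"); s=get_image("scene")
T=lambda p:(350+(p[0]+.5)/4-.5,200+(p[1]+.5)/4-.5)
S=lambda p:(350+(p[0]-360+.5)/4-.5,250+(p[1]+.5)/4-.5)
for n,p,z in [("grip far",(289,50),.108),("grip near",(272,213),.108),("grip farL",(276,50),.108),("farR",(302,50),.108),("nearL",(260,213),.108),("nearR",(285,213),.108),
  ("stand farL",(240,45),.044),("stand nearL",(218,215),.044)]: print(n,atz(t,T(p),z))
for n,p,z in [("grip near top",(458,135),.108),("grip far top",(562,40),.108),("st nearL",(410,195),.044),("st nearR",(455,228),.044),("nearslot",(435,210),.044),("st farR",(578,97),.044)]: print("S",n,atz(s,S(p),z))
# masks of the dark reddish grip in top view
hsv=cv2.cvtColor(t["frame"],cv2.COLOR_RGB2HSV)
sub=t["frame"][228:236,402:428].astype(int); 
for r in (215,225,235,245): print(r,[tuple(t["frame"][r,c]) and int(t["frame"][r,c].sum()//3) for c in range(400,430)])
E
```

```text
grip far [ 0.5108 -0.3203  0.108 ]
grip near [ 0.381  -0.3051  0.108 ]
grip farL [ 0.5108 -0.3099  0.108 ]
farR [ 0.5109 -0.3307  0.108 ]
nearL [ 0.381  -0.2955  0.108 ]
nearR [ 0.3811 -0.3154  0.108 ]
stand farL [ 0.5166 -0.2954  0.044 ]
stand nearL [ 0.3739 -0.2754  0.044 ]
S grip near top [ 0.3861 -0.3037  0.108 ]
S grip far top [ 0.5002 -0.3239  0.108 ]
S st nearL [ 0.3594 -0.2872  0.044 ]
S st nearR [ 0.3568 -0.3269  0.044 ]
S nearslot [ 0.3602 -0.308   0.044 ]
S st farR [ 0.506  -0.3459  0.044 ]
215 [136, 133, 132, 133, 131, 127, 118, 106, 89, 86, 100, 114, 115, 111, 105, 97, 88, 79, 67, 65, 70, 76, 75, 71, 71, 71, 81, 95, 112, 121]
225 [126, 128, 131, 127, 118, 105, 96, 89, 89, 105, 111, 112, 106, 97, 85, 78, 72, 63, 67, 73, 77, 77, 73, 71, 69, 87, 112, 129, 134, 133]
235 [126, 125, 123, 114, 100, 84, 80, 89, 107, 112, 107, 102, 97, 85, 77, 68, 59, 68, 74, 72, 76, 73, 65, 72, 90, 118, 132, 139, 138, 136]
245 [123, 122, 118, 101, 85, 80, 99, 115, 112, 103, 97, 86, 80, 72, 64, 61, 69, 73, 72, 69, 65, 67, 85, 106, 120, 127, 127, 126, 126, 128]
```

Call:
apply_moves(deltas=[60,-26,-11,0,7,60,-52,-22,0,14,60,-78,-33,0,21,60,-104,-43,0,28,60,-130,-54,0,35,60,-156,-65,0,42,60,-183,-76,0,49,60,-209,-87,0,56,60,-235,-98,0,63,60,-261,-108,0,70,60,-287,-119,0,77,60,-313,-130,0,84], squeeze=50)

```text
clock: 2.4
position: [0.4444, -0.3142, 0.2484]
ee_rot: [0.0, 0.999, 0.049, 0.0]
contact_force: [0.5, -0.6, -0.5]
width: 0.0601
gripper_force: 0.0
```

Call:
apply_moves(deltas=[60,0,0,30,6.5,60,0,0,50,13.5,60,0,0,70,13.5,60,0,0,70,13.5])

```text
clock: 2.73
position: [0.4427, -0.3115, 0.1745]
ee_rot: [-0.003, 0.998, -0.066, -0.003]
contact_force: [-0.5, 0.9, -0.1]
width: 0.0601
gripper_force: 0.0
```

Run:
```python
from h import *
np.set_printoptions(precision=4,suppress=True)
s=get_state(); print(s["clock"],s["position"],rot(s["ee_rot"]),s["width"],s["contact_force"],s["qpos"])
Z=dict(board=0,tray_centre=.005,slice0=.036,jaw_handle=.106,jaw_pointer=.042,clip_line=.039)
for n in ["top","scene"]:
    im=get_image(n); save(im,n+"1.png"); print(n)
    for q,z in Z.items():
        for r in place_of(q,im)[:7 if q=="slice0" else 2]: print(q,round(r["score"],2),np.round(r["point"],1),atz(im,r["point"],z))
a=cv2.imread("pics/top1.png");b=cv2.imread("pics/scene1.png")
m=np.zeros((600,800,3),np.uint8)
m[:400,:]=0
x=cv2.resize(a[165:265,250:430],None,fx=4,fy=4,interpolation=cv2.INTER_CUBIC); m[:400,:720]=x
y=cv2.resize(b[240:290,345:425],None,fx=4,fy=4,interpolation=cv2.INTER_CUBIC); m[400:,:320]=y
y=cv2.resize(b[215:265,300:400],None,fx=4,fy=4,interpolation=cv2.INTER_CUBIC); m[400:,330:730]=y
cv2.imwrite("pics/m1.png",m)
```

```text
2.7333 [ 0.4427 -0.3115  0.1745] [[ 0.9913 -0.1312 -0.0059]
 [-0.1312 -0.9913  0.0055]
 [-0.0066 -0.0047 -1.    ]] 0.060136606428197584 [-0.5335  0.8549 -0.1137] [-0.7417  0.2821  1.6886  0.0001  1.179   0.9607]
top
board 0.57 [326.2 210.9] [ 0.5167 -0.0136  0.    ]
tray_centre 0.7 [276.6 208.9] [0.5229 0.1601 0.005 ]
slice0 0.6 [312.6 214.6] [0.5029 0.0328 0.036 ]
slice0 0.58 [320. 230.] [0.4506 0.0074 0.036 ]
slice0 0.53 [341.3 234.6] [ 0.4354 -0.065   0.036 ]
slice0 0.42 [300.4 232.4] [0.4422 0.074  0.036 ]
slice0 0.41 [337.5 217.1] [ 0.4947 -0.0521  0.036 ]
slice0 0.38 [330.3 205.2] [ 0.5352 -0.0275  0.036 ]
jaw_handle 0.75 [323.4 189.9] [ 0.5816 -0.0041  0.106 ]
jaw_handle 0.65 [359.3 192.4] [ 0.5739 -0.1202  0.106 ]
jaw_pointer 0.81 [356.8 194.5] [ 0.5716 -0.1174  0.042 ]
clip_line 0.47 [356.8 216.4] [ 0.4973 -0.1175  0.039 ]
scene
board 0.79 [315.6 229.4] [ 0.5087 -0.0024  0.    ]
tray_centre 0.68 [280.2 204.9] [0.5187 0.171  0.005 ]
slice0 0.59 [288.2 226.6] [0.4394 0.0622 0.036 ]
slice0 0.56 [313.3 240.1] [ 0.4455 -0.0415  0.036 ]
slice0 0.52 [324.8 234. ] [ 0.489  -0.0568  0.036 ]
slice0 0.52 [322.6 221. ] [ 0.5302 -0.0169  0.036 ]
slice0 0.46 [307.9 219. ] [0.5066 0.0295 0.036 ]
slice0 0.43 [302.8 233.6] [0.4458 0.0034 0.036 ]
jaw_handle 0.92 [327.6 197.2] [ 0.5782 -0.0019  0.106 ]
jaw_pointer 0.96 [351.7 225. ] [ 0.5717 -0.11    0.042 ]
jaw_pointer 0.65 [277.8 206.8] [0.4828 0.1472 0.042 ]
clip_line 0.61 [343.3 240.9] [ 0.5007 -0.1241  0.039 ]
clip_line 0.36 [304.3 220. ] [0.4936 0.035  0.039 ]
```

View pics/m1.png

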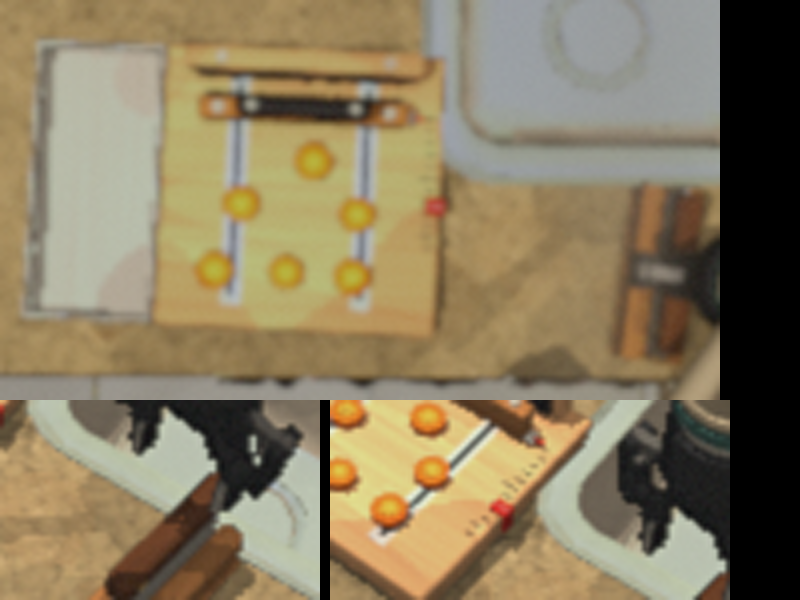

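The montage shows the board with six slices at crop (314,160), (241,203), (357,214), (214,270), (286,272) and (352,276). The clip is at (436,206) and the pointer at (416,117), and the gripper is centred over the grip. I'll grasp it now.

Call:
apply_moves(deltas=[60,0,0,30,0,60,0,0,55,0,60,0,0,72,0,60,0,0,80,0,60,0,0,80,0,35,0,0,80,0,15,0,0,80,0,15,0,0,80,0,15,0,0,80,0,15,0,0,80,0,15,0,0,80,0], squeeze=60)

```text
clock: 4.35
position: [0.446, -0.3142, 0.0999]
ee_rot: [0.001, 0.998, -0.065, 0.002]
contact_force: [-0.6, -1.6, 5.9]
width: 0.0213
gripper_force: 59.8
```

Run:
```python
from h import *
from scipy.optimize import least_squares
np.set_printoptions(precision=4,suppress=True)
s=get_state(); print(s["clock"],s["position"],s["width"],s["contact_force"],s["moment"],s["gripper_force"])
im=get_image("top")
C=lambda p:(250+(p[0]+.5)/4-.5,165+(p[1]+.5)/4-.5)
W=lambda p,z:atz(im,C(p),z)
cor=np.array([W(p,.036) for p in [(165,45),(443,58),(437,333),(155,322)]])[:,:2]
loc=np.array([[.12,.12],[.12,-.12],[-.12,-.12],[-.12,.12]])
c=cor.mean(0); H=loc.T@(cor-c); a=np.arctan2(H[0,1]-H[1,0],H[0,0]+H[1,1])
Rm=np.array([[np.cos(a),-np.sin(a)],[np.sin(a),np.cos(a)]])
print("board",c,np.degrees(a)); print("resid",cor-c-loc@Rm.T)
for n,p,z in [("s",q,.043) for q in [(314,160),(241,203),(357,214),(214,270),(286,272),(352,276)]]+[("clip",(430,206),.039),("ptr",(418,118),.042),("handL",(246,104),.116),("handR",(358,109),.116)]:
    w=W(p,z); print(n,w,"board:",(w[:2]-c)@Rm)
```

```text
4.35 [ 0.446  -0.3142  0.0999] 0.021299981208098985 [-0.6274 -1.6345  5.9089] [-0.2957 -0.0023  0.0023] 59.76138174533844
board [ 0.5126 -0.008 ] -1.8596765483446223
resid [[-0.0009  0.0002]
 [-0.0037  0.0016]
 [ 0.0022 -0.0005]
 [ 0.0024 -0.0013]]
s [ 0.5368 -0.02    0.043 ] board: [ 0.0246 -0.0112]
s [0.5001 0.0418 0.043 ] board: [-0.0141  0.0494]
s [ 0.4912 -0.0565  0.043 ] board: [-0.0198 -0.0492]
s [0.4434 0.0643 0.043 ] board: [-0.0715  0.07  ]
s [0.442  0.0034 0.043 ] board: [-0.0709  0.0091]
s [ 0.4389 -0.0523  0.043 ] board: [-0.0722 -0.0467]
clip [ 0.4982 -0.1186  0.039 ] board: [-0.0108 -0.111 ]
ptr [ 0.5729 -0.1083  0.042 ] board: [ 0.0635 -0.0983]
handL [0.5784 0.0353 0.116 ] board: [0.0643 0.0454]
handR [ 0.5746 -0.0546  0.116 ] board: [ 0.0635 -0.0446]
```

Call:
apply_moves(deltas=[15,0,0,-15,0,15,0,0,-45,0,15,0,0,-80,0,15,0,0,-110,0,15,0,-20,-120,-1,15,3,-55,-120,-2,15,5,-95,-120,-3,15,7,-135,-120,-4,15,9,-175,-120,-5,15,10,-210,-120,-5.6,15,10,-225,-120,-5.6,15,10,-225,-120,-5.6])

```text
clock: 5.4
position: [0.4835, -0.0872, 0.2179]
ee_rot: [-0.001, 1.0, -0.014, -0.001]
contact_force: [-1.1, 0.6, -1.9]
width: 0.0209
gripper_force: 59.3
```

Run:
```python
from h import *
np.set_printoptions(precision=4,suppress=True)
s=get_state(); print(s["position"],rot(s["ee_rot"])[:,0],s["width"],s["contact_force"],s["moment"])
m=np.zeros((600,800,3),np.uint8)
a=get_image("top");b=get_image("scene")
print(place_of("scraper",a)[:1],place_of("scraper",b)[:1],proj(a,s["position"]-np.array([0,0,.09])),proj(b,s["position"]-np.array([0,0,.09])))
x=cv2.resize(a["frame"][160:260,260:380,::-1],None,fx=3.3,fy=3.3,interpolation=cv2.INTER_CUBIC); m[:330,:396]=x
x=cv2.resize(b["frame"][150:270,260:360,::-1],None,fx=4,fy=4,interpolation=cv2.INTER_CUBIC); m[:480,400:800]=x
cv2.imwrite("pics/m2.png",m)
```

```text
[ 0.4835 -0.0872  0.2179] [ 0.9996 -0.0289 -0.0015] 0.02086174162690255 [-1.091   0.6195 -1.9314] [-0.0333 -0.0004 -0.0568]
[] [{'point': [332.1, 223.5], 'score': 0.89}] [349.5465 220.3489] [331.8378 221.6284]
```

View pics/m2.png

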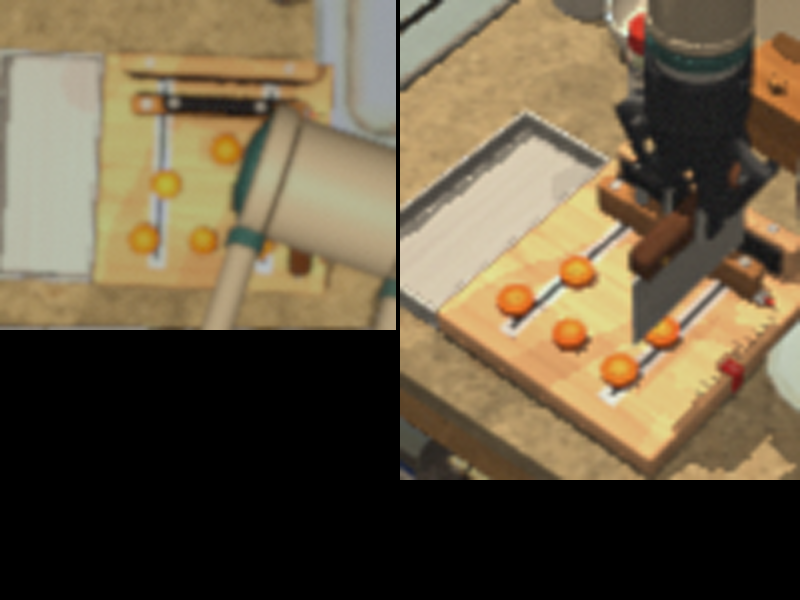

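The scraper hangs level and parallel over the right part of the board, with all slices to its left. I'll descend now.

Call:
apply_moves(deltas=[15,0,1,25,0,15,0,2,55,0,15,0,2,75,0,15,0,2,83,0,15,0,2,84,0,15,0,2,84,0])

```text
clock: 6.1
position: [0.4845, -0.0942, 0.1345]
ee_rot: [0.0, 1.0, -0.017, 0.0]
contact_force: [0.3, 1.1, -2.1]
width: 0.0208
gripper_force: 59.3
```

Call:
apply_moves(deltas=[15,0,0,2,0,15,0,0,2,0,15,0,0,2,0])

```text
clock: 6.35
position: [0.485, -0.0936, 0.1334]
ee_rot: [0.0, 1.0, -0.017, 0.001]
contact_force: [-0.0, -0.0, -2.0]
width: 0.0206
gripper_force: 59.3
```

Call:
apply_moves(deltas=[15,0,0,1,0,15,0,0,2,0,15,0,0,2,0])

```text
clock: 6.6
position: [0.4842, -0.0932, 0.1305]
ee_rot: [0.0, 1.0, -0.016, 0.0]
contact_force: [0.8, -0.1, -2.1]
width: 0.0208
gripper_force: 59.3
```

Run:
```python
from h import *
np.set_printoptions(precision=4,suppress=True)
s=get_state(); print(s["clock"],s["position"],rot(s["ee_rot"])[:,:2].T,s["width"],s["contact_force"],s["moment"])
b=get_image("scene");x=b["frame"][190:260,270:370,::-1]
cv2.imwrite("pics/m3.png",cv2.resize(x,None,fx=6,fy=6,interpolation=cv2.INTER_CUBIC))
```

```text
6.6 [ 0.4842 -0.0932  0.1305] [[ 0.9995 -0.033   0.0003]
 [-0.033  -0.9995  0.0001]] 0.02082628791558976 [ 0.7613 -0.0816 -2.1415] [-0.0019  0.0219  0.0263]
```

View pics/m3.png

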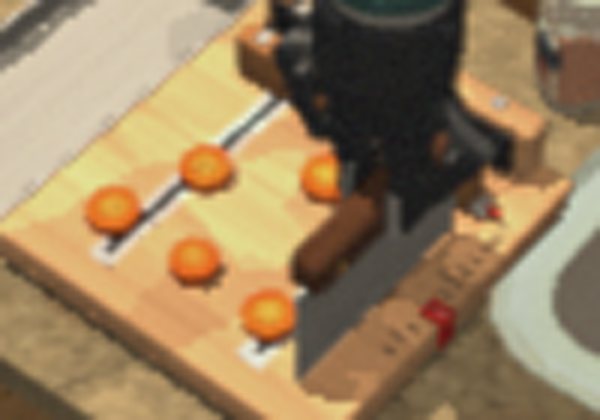

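The blade stands just above the board, right of all the slices. I'll feel for the board surface.

Call:
apply_moves(deltas=[15,0,0,1,0,15,0,0,1.5,0,15,0,0,1.5,0])

```text
clock: 6.9
position: [0.4842, -0.0932, 0.1287]
ee_rot: [-0.0, 1.0, -0.017, -0.0]
contact_force: [0.4, -0.3, -2.0]
width: 0.0208
gripper_force: 59.3
```

Call:
apply_moves(deltas=[15,0,0,1,0,15,0,0,1,0,15,0,0,1,0])

```text
clock: 7.15
position: [0.4842, -0.0932, 0.1277]
ee_rot: [-0.0, 1.0, -0.017, -0.0]
contact_force: [0.6, 0.6, -1.6]
width: 0.0208
gripper_force: 59.3
```

Call:
apply_moves(deltas=[15,0,0,1,0,15,0,0,1,0,15,0,0,1,0])

```text
clock: 7.4
position: [0.4842, -0.0932, 0.1268]
ee_rot: [-0.0, 1.0, -0.017, -0.0]
contact_force: [0.5, 0.5, -2.3]
width: 0.0211
gripper_force: 59.3
```

Call:
apply_moves(deltas=[15,0,-5,0,0,15,0,-15,0,0,15,0,-27,0,0,15,0,-39,0,0,15,0,-51,0,0,15,0,-63,0,0,15,0,-75,0,0,15,0,-87,0,0,15,0,-99,0,0,15,0,-111,0,0,15,0,-120,0,0,15,0,-125,0,0])

```text
clock: 8.4
position: [0.4884, 0.0331, 0.1269]
ee_rot: [-0.0, 1.0, -0.016, 0.0]
contact_force: [-0.7, -0.8, -1.2]
width: 0.0212
gripper_force: 59.5
```

Run:
```python
from h import *
np.set_printoptions(precision=4,suppress=True)
s=get_state(); print(s["clock"],s["position"],s["width"],s["contact_force"],s["moment"])
b=get_image("scene");x=b["frame"][180:260,245:365,::-1]
cv2.imwrite("pics/m4.png",cv2.resize(x,None,fx=5,fy=5,interpolation=cv2.INTER_CUBIC))
```

```text
8.4 [0.4884 0.0331 0.1269] 0.021161602513502208 [-0.6713 -0.7537 -1.2389] [-0.1694  0.0554 -0.0153]
```

View pics/m4.png

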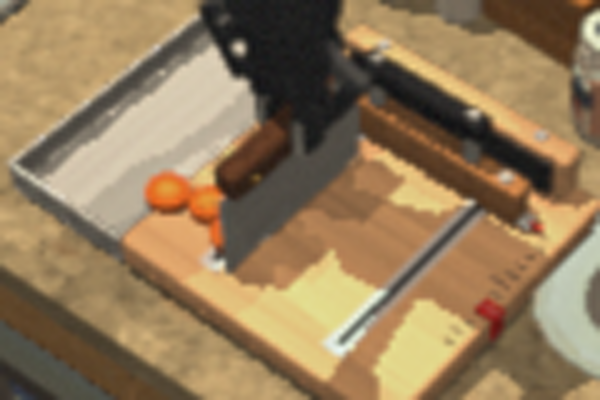

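No slices are left behind the blade and they are moving toward the tray. I'll continue.

Call:
apply_moves(deltas=[15,0,-8,0,0,15,0,-18,0,0,15,0,-29,0,0,15,0,-40,0,0,15,0,-51,0,0,15,0,-62,0,0,15,0,-73,0,0,15,0,-84,0,0,15,0,-94,0,0,15,0,-102,0,0,15,0,-102,0,0,15,0,-102,0,0])

```text
clock: 9.45
position: [0.4917, 0.1341, 0.1267]
ee_rot: [0.0, 1.0, -0.016, -0.0]
contact_force: [-0.5, -0.5, -2.5]
width: 0.0211
gripper_force: 59.5
```

Run:
```python
from h import *
np.set_printoptions(precision=4,suppress=True)
s=get_state(); print(s["clock"],s["position"],s["width"],s["contact_force"],s["moment"])
b=get_image("scene");x=b["frame"][165:265,235:365,::-1]
cv2.imwrite("pics/m5.png",cv2.resize(x,None,fx=5,fy=5,interpolation=cv2.INTER_CUBIC))
for n in("top","scene"):
  im=get_image(n)
  for r in place_of("slice0",im): print(n,round(r["score"],2),r["point"],atz(im,r["point"],.01))
```

```text
9.45 [0.4917 0.1341 0.1267] 0.021117857398189468 [-0.4781 -0.4723 -2.4854] [-0.0373  0.0389 -0.0821]
scene 0.61 [272.9, 217.5] [0.4536 0.1481 0.01  ]
scene 0.57 [291.7, 209.9] [0.5221 0.1178 0.01  ]
scene 0.38 [265.4, 218.0] [0.4357 0.168  0.01  ]
scene 0.31 [341.3, 238.4] [ 0.5241 -0.1014  0.01  ]
```

View pics/m5.png

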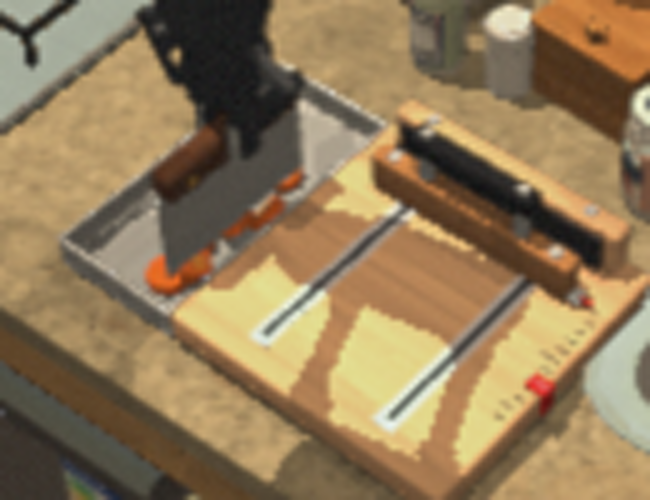

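All six slices appear to be under the blade in the tray and the board is clear. I'll lift and return to the stand.

Call:
apply_moves(deltas=[15,0,0,-20,0,15,0,0,-50,0,15,0,0,-80,0,15,0,10,-93,0,15,-2,40,-93,0.5,15,-5,75,-93,1,15,-8,112,-93,1.6,15,-10,150,-93,2.2,15,-13,188,-93,2.8,15,-16,226,-93,3.4,15,-18,264,-93,4,15,-21,302,-93,4.4])

```text
clock: 10.7
position: [0.46, -0.1696, 0.22]
ee_rot: [0.0, 0.998, -0.056, 0.0]
contact_force: [0.2, -0.6, -1.4]
width: 0.0211
gripper_force: 59.3
```

Call:
apply_moves(deltas=[15,-3,38,0,0.5,15,-6,76,0,1,15,-8,110,0,1.2,15,-10,132,0,1.2,15,-10,146,0,1.2,15,-10,146,0,1.2,15,-10,146,0,1.2])

```text
clock: 11.28
position: [0.4345, -0.3114, 0.2195]
ee_rot: [-0.001, 0.998, -0.066, -0.0]
contact_force: [0.1, 0.0, -2.8]
width: 0.021
gripper_force: 59.5
```

Run:
```python
from h import *
np.set_printoptions(precision=4,suppress=True)
s=get_state(); Rt=rot(s["ee_rot"]); print(s["clock"],s["position"],Rt[:,:2].T,s["width"],s["contact_force"])
print("tool delta mm",1e3*Rt.T@(np.array([.446,-.3142,.0999])-s["position"]),"yaw",np.degrees(np.arctan2(Rt[1,0],Rt[0,0])))
for n in("top","scene"):
  im=get_image(n);save(im,n+"6.png")
  for r in place_of("slice0",im): print(n,round(r["score"],2),r["point"],atz(im,r["point"],.01))
  for q in("stand","scraper"): print(q,[(round(r["score"],2),r["point"]) for r in place_of(q,im)[:1]])
a=cv2.imread("pics/top6.png");b=cv2.imread("pics/scene6.png")
m=np.zeros((600,800,3),np.uint8)
m[:300,:400]=cv2.resize(a[165:240,250:350],None,fx=4,fy=4,interpolation=cv2.INTER_CUBIC)
m[300:,:400]=cv2.resize(b[180:255,240:340],None,fx=4,fy=4,interpolation=cv2.INTER_CUBIC)
m[:480,400:]=cv2.resize(b[200:320,340:440],None,fx=4,fy=4,interpolation=cv2.INTER_CUBIC)
cv2.imwrite("pics/m6.png",m)
```

```text
11.2833 [ 0.4345 -0.3114  0.2195] [[ 0.9912 -0.1322 -0.0004]
 [-0.1322 -0.9912 -0.0016]] 0.02104257652980866 [ 0.1453  0.0308 -2.8365]
tool delta mm [ 11.774    1.4688 119.6264] yaw -7.595789647672985
top 0.52 [274.7, 221.0] [0.4806 0.1655 0.01  ]
top 0.5 [281.8, 218.2] [0.4904 0.1409 0.01  ]
top 0.45 [279.8, 229.0] [0.4529 0.1475 0.01  ]
top 0.44 [279.5, 195.1] [0.571  0.1498 0.01  ]
top 0.37 [288.9, 206.3] [0.5319 0.1165 0.01  ]
top 0.37 [274.6, 235.7] [0.4296 0.1653 0.01  ]
stand [(0.88, [413.0, 230.2])]
scraper [(0.65, [421.0, 234.7])]
scene 0.63 [290.8, 196.7] [0.5713 0.1635 0.01  ]
scene 0.62 [274.4, 210.4] [0.4823 0.1666 0.01  ]
scene 0.57 [269.6, 218.7] [0.4423 0.1538 0.01  ]
scene 0.55 [290.8, 207.5] [0.5292 0.1281 0.01  ]
scene 0.38 [272.0, 215.7] [0.458  0.1564 0.01  ]
scene 0.36 [282.5, 207.8] [0.5097 0.1514 0.01  ]
stand [(0.67, [380.8, 289.8])]
scraper [(0.64, [386.5, 267.1])]
```

View pics/m6.png

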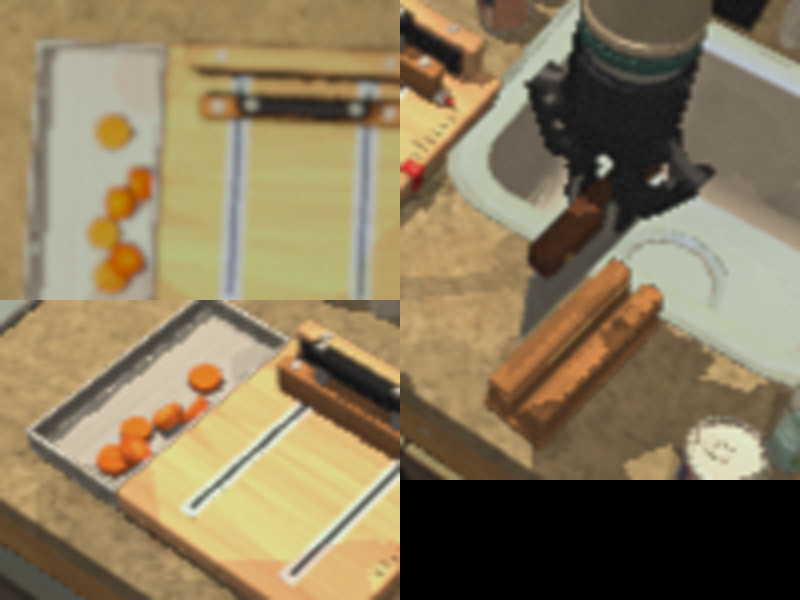

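All six slices lie in the tray, seen in both the top and scene crops. The scraper hangs above the stand. I'll align it and lower it to the recorded grasp pose.

Call:
apply_moves(deltas=[15,6,1,0,0,15,11,1.5,20,0,15,11,1.5,45,0,15,11,1.5,65,0,15,11,1.5,72,0,15,11,1.5,72,0,15,11,1.5,72,0])

```text
clock: 12.27
position: [0.4461, -0.3147, 0.1481]
ee_rot: [0.0, 0.998, -0.065, 0.0]
contact_force: [-0.2, -0.1, -1.2]
width: 0.0209
gripper_force: 59.4
```

Run:
```python
from h import *
np.set_printoptions(precision=4,suppress=True)
s=get_state(); Rt=rot(s["ee_rot"])
print(s["contact_force"],"tool delta mm",1e3*Rt.T@(np.array([.446,-.3142,.0999])-s["position"]),"yaw",np.degrees(np.arctan2(Rt[1,0],Rt[0,0])))
```

```text
[-0.1973 -0.1443 -1.165 ] tool delta mm [-0.1702 -0.507  48.2396] yaw -7.490194813433329
```

Call:
apply_moves(deltas=[15,0,-0.5,8,0,15,0,-0.5,16,0,15,0,-0.5,24,0,15,0,-0.5,30,0,15,0,-0.5,30,0])

```text
clock: 12.68
position: [0.4447, -0.3132, 0.1163]
ee_rot: [-0.001, 0.998, -0.065, -0.001]
contact_force: [0.6, 1.0, -3.0]
width: 0.021
gripper_force: 59.5
```

Call:
apply_moves(deltas=[15,0,0,6,0,15,0,0,12,0,15,0,0,16,0,15,0,0,16,0])

```text
clock: 13.02
position: [0.445, -0.3135, 0.1007]
ee_rot: [-0.001, 0.998, -0.065, -0.001]
contact_force: [-0.1, 0.1, -2.0]
width: 0.0209
gripper_force: 59.5
```

Call:
apply_moves(deltas=[15,0,0,1,0,15,0,0,2,0,15,0,0,2,0])

```text
clock: 13.27
position: [0.4458, -0.3141, 0.1001]
ee_rot: [0.0, 0.998, -0.065, 0.0]
contact_force: [-1.3, -0.6, -1.9]
width: 0.0208
gripper_force: 59.6
```

Call:
apply_moves(deltas=[25,0,0,0,0,35,0,0,0,0,60,0,0,0,0,60,0,0,0,0,60,0,0,0,0,60,0,0,-10,0,60,0,0,-35,0,60,0,0,-70,0,60,0,0,-100,0,60,0,0,-120,0])

```text
clock: 14.1
position: [0.4465, -0.3147, 0.2238]
ee_rot: [0.002, 0.998, -0.065, 0.002]
contact_force: [-0.3, 0.3, 0.8]
width: 0.0605
gripper_force: 0.0
```

Call:
apply_moves(deltas=[60,7,-26,0,-7,60,15,-53,0,-14,60,22,-80,0,-21,60,30,-106,0,-28,60,37,-133,0,-35,60,45,-159,0,-42,60,52,-186,0,-49,60,60,-212,0,-56,60,67,-239,0,-63,60,75,-266,0,-70,60,82,-292,0,-77,60,90,-319,0,-84])

```text
clock: 15.1
position: [0.5767, -0.0081, 0.2208]
ee_rot: [0.0, 0.783, 0.621, 0.0]
contact_force: [1.0, 0.5, -0.8]
width: 0.0599
gripper_force: 0.0
```

Call:
apply_moves(deltas=[60,0,0,0,-6,60,0,0,0,-11.6,60,0,0,0,-11.6,60,0,0,0,-11.6])

```text
clock: 15.43
position: [0.5765, -0.0093, 0.2204]
ee_rot: [0.0, 0.72, 0.694, 0.0]
contact_force: [0.1, 0.1, 0.3]
width: 0.0603
gripper_force: 0.0
```

Run:
```python
from h import *
np.set_printoptions(precision=4,suppress=True)
s=get_state(); Rt=rot(s["ee_rot"])
print(s["clock"],s["position"],s["contact_force"],"yaw",np.degrees(np.arctan2(Rt[1,0],Rt[0,0])),"delta",1e3*Rt.T@(np.array([.5766,-.010,.104])-s["position"]))
t=get_image("top");b=get_image("scene");save(t,"top7.png");save(b,"scene7.png")
for n,im in(("t",t),("s",b)):
  for q,z in(("stand",0),("scraper",.01),("jaw_pointer",.042),("clip_line",.039),("jaw_handle",.106)): print(n,q,[(round(r["score"],2),r["point"],atz(im,r["point"],z)) for r in place_of(q,im)[:1]])
m=np.zeros((600,800,3),np.uint8)
m[:320,:400]=cv2.resize(t["frame"][180:260,350:450,::-1],None,fx=4,fy=4,interpolation=cv2.INTER_CUBIC)
m[:400,400:]=cv2.resize(b["frame"][220:320,340:440,::-1],None,fx=4,fy=4,interpolation=cv2.INTER_CUBIC)
cv2.imwrite("pics/m7.png",m)
```

```text
15.4333 [ 0.5765 -0.0093  0.2204] [0.0799 0.0938 0.3285] yaw 87.9709819874124 delta [ -0.6806   0.0655 116.398 ]
t stand [(0.98, [411.1, 233.6], array([ 0.4388, -0.3094,  0.    ]))]
t scraper [(0.58, [414.5, 229.7], array([ 0.4525, -0.319 ,  0.01  ]))]
t jaw_pointer [(0.3, [412.5, 231.1], array([ 0.4485, -0.3047,  0.042 ]))]
t clip_line [(0.59, [356.8, 217.6], array([ 0.4932, -0.1175,  0.039 ]))]
t jaw_handle [(0.36, [282.8, 226.6], array([0.4626, 0.1263, 0.106 ]))]
s stand [(0.57, [381.8, 291.4], array([ 0.438 , -0.3132,  0.    ]))]
s scraper [(0.89, [386.9, 287.0], array([ 0.4548, -0.32  ,  0.01  ]))]
s jaw_pointer [(0.7, [352.0, 226.0], array([ 0.5686, -0.1132,  0.042 ]))]
s clip_line [(0.58, [341.9, 239.4], array([ 0.503 , -0.1169,  0.039 ]))]
s jaw_handle [(0.9, [327.6, 199.1], array([ 0.571 , -0.0071,  0.106 ]))]
```

View pics/m7.png

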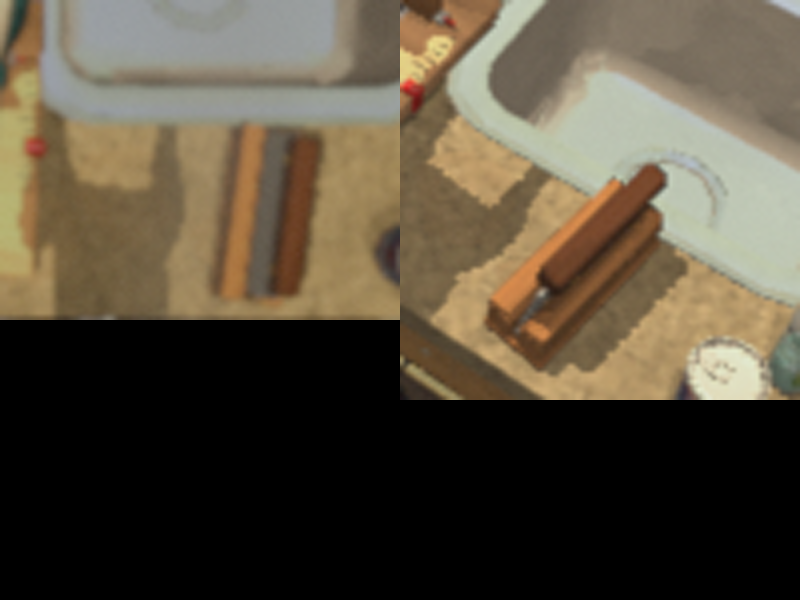

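The scraper stands seated in its slot, its blade edge back at the original pixel, leaning slightly against the slot wall. I'll go for the jaw handle now.

Call:
apply_moves(deltas=[60,0,0,30,0,60,0,0,60,0,60,0,0,90,0,60,0,0,110,0,60,0,0,116,0,60,0,0,116,0,30,0,0,116,0,10,0,0,116,0,10,0,0,116,0,10,0,0,116,0,10,0,0,116,0,10,0,0,116,0], squeeze=70)

```text
clock: 17.03
position: [0.5775, -0.0096, 0.1057]
ee_rot: [0.001, 0.719, 0.695, 0.001]
contact_force: [0.6, 0.1, 6.3]
width: 0.017
gripper_force: 70.1
```

Run:
```python
from h import *
np.set_printoptions(precision=4,suppress=True)
s=get_state(); Rt=rot(s["ee_rot"])
print(s["clock"],s["position"],s["contact_force"],s["width"],s["gripper_force"],"yaw",np.degrees(np.arctan2(Rt[1,0],Rt[0,0])))
b=get_image("scene"); 
for q,z in(("jaw_pointer",.042),("clip_line",.039)): print(q,[(round(r["score"],2),r["point"],atz(b,r["point"],z)) for r in place_of(q,b)[:1]])
f=b["frame"].astype(int); red=(f[...,0]>110)&(f[...,0]>2*f[...,1])&(f[...,0]>2*f[...,2])
red[:215]=0;red[255:]=0;red[:,:335]=0;red[:,360:]=0
n,l,st,c=cv2.connectedComponentsWithStats(red.astype(np.uint8))
for i in range(1,n): print(st[i],c[i],atz(b,c[i],.04))
for z,p in ((.042,(0.0635,-.098)),(.039,(-.0108,-.11))): print(proj(b,[.5126+p[0]*.9995+p[1]*.0325,-.008-p[0]*.0325+p[1],z]))
```

```text
17.0333 [ 0.5775 -0.0096  0.1057] [0.6461 0.0611 6.3369] 0.01697471218588517 70.12549996376038 yaw 88.06238155703184
jaw_pointer [(0.66, [353.3, 221.2], array([ 0.5891, -0.105 ,  0.042 ]))]
clip_line [(0.62, [328.3, 198.1], array([0.6283, 0.0302, 0.039 ]))]
[352 225   1   1   1] [352. 225.] [ 0.5738 -0.11    0.04  ]
[340 240   6   5  20] [342.7 241.9] [ 0.4955 -0.1253  0.04  ]
[351.4261 224.5246]
[341.2671 240.4282]
```

Call:
apply_moves(deltas=[10,0,-4,0,0,10,0,-10,0,0,10,0,-18,0,0,10,0,-26,0,0,10,0,-34,0,0,10,0,-42,0,0,10,0,-50,0,0,10,0,-56,0,0,10,0,-60,0,0,10,0,-60,0,0,10,0,-60,0,0])

```text
clock: 18.1
position: [0.5208, -0.0072, 0.1057]
ee_rot: [0.004, 0.719, 0.695, 0.004]
contact_force: [7.9, 1.9, 1.4]
width: 0.0169
gripper_force: 69.7
```

```bash
cat > ck.py <<'E'
from h import *
np.set_printoptions(precision=4,suppress=True)
s=get_state(); Rt=rot(s["ee_rot"]); p0=np.array([.5775,-.0096])
a=np.radians(-1.86); ex=np.array([np.cos(a),np.sin(a)]); c=np.array([.5126,-.008])
print(s["clock"],s["position"],s["contact_force"],s["width"],s["gripper_force"],"pulled mm",1e3*(p0-s["position"][:2])@ex)
P=[];L=[]
for k in range(2):
 for n in("scene","top"):
  im=get_image(n); save(im,f"ck_{n}.png")
  for q,z in(("jaw_pointer",.042),("clip_line",.039)):
   for r in place_of(q,im)[:2]:
    w=atz(im,r["point"],z)[:2]-c; print(n,q,round(r["score"],2),np.round(r["point"],1),"board x,y mm",1e3*w@ex,1e3*w@[-ex[1],ex[0]])
E
python3 ck.py
python3 - <<'E'
import cv2,numpy as np
b=cv2.imread("pics/ck_scene.png");t=cv2.imread("pics/ck_top.png")
m=np.zeros((600,800,3),np.uint8)
m[:,:400]=cv2.resize(b[215:265,325:358],(400,600),interpolation=cv2.INTER_CUBIC)
m[:,400:]=cv2.resize(t[185:235,335:368],(400,600),interpolation=cv2.INTER_CUBIC)
cv2.imwrite("pics/m8.png",m)
E
```

```text
18.1 [ 0.5208 -0.0072  0.1057] [7.8746 1.8552 1.3546] 0.016853212750777537 69.65270161628723 pulled mm 56.7109175896037
scene jaw_pointer 0.68 [344.1 232.6] board x,y mm 19.522640210531 -99.23404598845646
scene clip_line 0.44 [342.  239.6] board x,y mm -6.539795527892443 -109.91659406703225
top clip_line 0.59 [281.7 145. ] board x,y mm 224.62519035143012 155.96102967189924
top clip_line 0.41 [357.  218.3] board x,y mm -18.17066783715026 -110.78796126434247
scene jaw_pointer 0.42 [293.5 207.8] board x,y mm -3.258020667627357 107.40565894258461
scene clip_line 0.36 [340.7 239.6] board x,y mm -9.239787898438706 -106.55857657612339
top jaw_pointer 0.34 [282.9 231. ] board x,y mm -70.29834757651221 138.8012870444273
top clip_line 0.38 [356.8 215.9] board x,y mm -10.060813627187242 -109.86451775149611
```

View pics/m8.png

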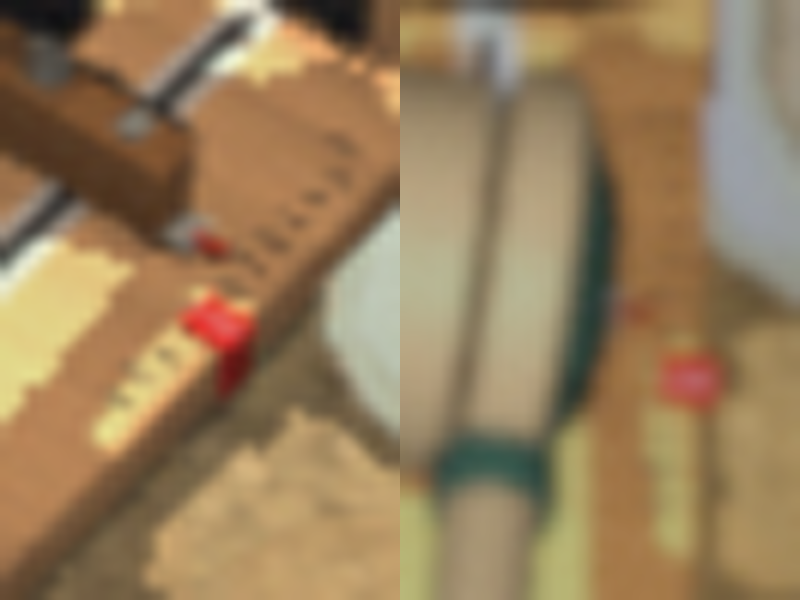

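The pointer is still short of the clip: in the top view at about row 210 against 216, some 20 mm to go. I'll measure numerically from redness centroids, with no more pictures viewed.

```bash
cat > gap.py <<'E'
from h import *
np.set_printoptions(precision=4,suppress=True)
a=np.radians(-1.86); ex=np.array([np.cos(a),np.sin(a)]); ey=np.array([-ex[1],ex[0]]); c=np.array([.5126,-.008])
Q=[get_state()["position"]]
for n in("top","scene"):
    F=[]
    for k in range(4):
        im=get_image(n); F.append(im["frame"].astype(float)); Q.append(get_state()["position"])
    f=np.mean(F,0); w=f[...,0]-1.0*np.maximum(f[...,1],f[...,2]); 
    # rectify the board's right edge, 0.5 mm per cell: rows board x +40..-60, cols y -85..-135
    X,Y=np.meshgrid(np.arange(.045,-.05,-.0005),np.arange(-.08,-.135,-.0005),indexing="ij")
    uv=np.array([proj(im,[*(c+x*ex+y*ey),.040]) for x,y in zip(X.ravel(),Y.ravel())]).reshape(*X.shape,2).astype(np.float32)
    chroma=(f[...,0]-f[...,1])  # red minus green
    r=cv2.remap(chroma.astype(np.float32),uv[...,0],uv[...,1],cv2.INTER_LINEAR); b=np.median(r); r=np.clip(r-b,0,None)
    m=(r>max(20,.3*r.max())).astype(np.uint8); k,l,st,_=cv2.connectedComponentsWithStats(m)
    print(n,"bg",b,"max",r.max())
    for i in range(1,k):
        if st[i][4]<25: continue
        g=r*(l==i); print("  x %.1f y %.1f  x-range %.1f..%.1f y-range %.1f..%.1f area %d peak %.0f"%(1e3*(g*X).sum()/g.sum(),1e3*(g*Y).sum()/g.sum(),1e3*X[l==i].min(),1e3*X[l==i].max(),1e3*Y[l==i].min(),1e3*Y[l==i].max(),st[i][4],g.max()))
q=np.mean(Q,0); print("pulled",1e3*(np.array([.5775,-.0096])-q[:2])@ex,q,get_state()["contact_force"])
E
python3 gap.py
```

```text
top bg 25.1875 max 72.5708
  x 7.5 y -101.7  x-range 4.0..11.0 y-range -105.5..-98.5 area 171 peak 26
  x -10.7 y -115.0  x-range -20.0..-1.5 y-range -125.0..-105.0 area 1315 peak 73
scene bg 43.513184 max 118.33057
  x -12.8 y -116.5  x-range -21.5..-4.0 y-range -127.0..-106.5 area 1199 peak 118
pulled 56.33958524523248 [ 0.5212 -0.0072  0.1057] [8.1221 2.1829 1.6068]
```

Call:
apply_moves(deltas=[10,0,-4,0,0,10,0,-8,0,0,10,0,-11,0,0,10,0,-12,0,0,10,0,-12,0,0,10,0,-12,0,0])

```text
clock: 19.6
position: [0.5096, -0.0068, 0.1057]
ee_rot: [0.004, 0.719, 0.695, 0.004]
contact_force: [9.2, 2.2, 1.7]
width: 0.0167
gripper_force: 69.7
```

```bash
sed -i 's/max(20,.3\*r.max())/(14 if n=="top" else 22)/' gap.py; python3 gap.py
```

```text
top bg 25.024658 max 74.17847
  x -0.7 y -107.9  x-range -49.5..45.0 y-range -126.0..-90.5 area 6204 peak 74
scene bg 44.050415 max 118.49646
  x -2.5 y -99.3  x-range -4.5..-0.5 y-range -101.5..-97.0 area 71 peak 37
  x -14.4 y -117.1  x-range -27.5..-4.5 y-range -129.5..-106.0 area 1359 peak 118
pulled 67.90412260463586 [ 0.5097 -0.0068  0.1057] [9.3794 2.7264 1.7073]
```

```bash
cat > gap2.py <<'E'
from h import *
a=np.radians(-1.86); ex=np.array([np.cos(a),np.sin(a)]); ey=np.array([-ex[1],ex[0]]); c=np.array([.5126,-.008])
for n in("top","scene"):
    f=np.mean([get_image(n)["frame"].astype(float) for k in range(5)],0); im=get_image(n)
    ch=(f[...,0]-f[...,1]).astype(np.float32)
    for nm,z,y0,y1 in(("ptr",.042,-.098,-.104),("clip",.039,-.109,-.114),("clip_out",.039,-.114,-.119)):
        X,Y=np.meshgrid(np.arange(.03,-.04,-.0005),np.arange(y0,y1,-.0005),indexing="ij")
        uv=np.array([proj(im,[*(c+x*ex+y*ey),z]) for x,y in zip(X.ravel(),Y.ravel())]).reshape(*X.shape,2).astype(np.float32)
        r=cv2.remap(ch,uv[...,0],uv[...,1],cv2.INTER_CUBIC).mean(1); r=r-np.median(r)
        i=r.argmax(); x=X[:,0]; m=(r>.4*r[i])&(abs(x-x[i])<.012)
        print(n,nm,"peak x %.1f centroid %.1f height %.0f"%(1e3*x[i],1e3*(r*x)[m].sum()/r[m].sum(),r[i]))
s=get_state(); print("pulled",1e3*(np.array([.5775,-.0096])-s["position"][:2])@ex)
E
python3 gap2.py
```

```text
top ptr peak x -4.5 centroid -5.3 height 17
top clip peak x -12.5 centroid -10.4 height 57
top clip_out peak x -13.5 centroid -11.3 height 62
scene ptr peak x -4.0 centroid -3.6 height 31
scene clip peak x -15.0 centroid -13.1 height 127
scene clip_out peak x -15.5 centroid -13.5 height 119
pulled 67.87718191355647
```

```bash
cat > line.py <<'E'
from h import *
a=np.radians(-1.86); ex=np.array([np.cos(a),np.sin(a)]); ey=np.array([-ex[1],ex[0]]); c=np.array([.5126,-.008])
for n in("top","scene"):
    f=np.mean([get_image(n)["frame"].astype(float) for k in range(5)],0).astype(np.float32); im=get_image(n)
    for nm,z,y0,y1 in(("clip",.039,-.110,-.116),("ptr",.042,-.098,-.104)):
        x=np.arange(.006,-.026,-.0015); Y=np.arange(y0,y1,-.0005)
        uv=np.array([[proj(im,[*(c+u*ex+y*ey),z]) for y in Y] for u in x]).astype(np.float32)
        r=np.stack([cv2.remap(f[...,k].copy(),uv[...,0],uv[...,1],cv2.INTER_CUBIC).mean(1) for k in range(3)],1)
        print(n,nm); print(np.c_[x*1e3,r].round(0).T.astype(int) if 0 else "\n".join(" ".join("%4d"%v for v in row) for row in np.c_[x*1e4,r].T))
E
python3 line.py
```

```text
top clip
  60   45   30   15    0  -14  -29  -44  -59  -74  -89 -104 -119 -134 -149 -164 -179 -194 -209 -224 -239 -254
 148  145  143  142  143  142  142  144  146  152  156  163  168  172  172  170  170  171  173  174  173  172
 108  106  104  103   99   91   81   69   60   58   64   71   71   73   80   90  109  125  141  147  150  151
  65   65   64   63   60   54   47   42   40   43   51   57   57   56   56   59   67   78   88   93   96   96
top ptr
  60   45   30   15    0  -14  -29  -44  -59  -74  -89 -104 -119 -134 -149 -164 -179 -194 -209 -224 -239 -254
 154  154  153  151  149  147  146  147  149  151  152  153  154  155  155  155  156  157  158  159  159  159
 112  113  112  109  105   98   91   89   92   99  104  108  111  112  115  116  118  120  122  123  124  124
  68   69   68   66   63   59   56   55   57   61   64   66   68   68   70   71   73   74   75   76   76   76
scene clip
  60   45   30   15    0  -14  -29  -44  -59  -74  -89 -104 -119 -134 -149 -164 -179 -194 -209 -224 -239 -254
 168  165  156  147  145  151  160  165  165  162  162  172  191  214  224  217  202  197  207  221  225  219
 122  121  115  109  108  110  106   91   71   59   59   65   65   58   54   60   83  119  160  188  196  190
  81   80   77   74   74   74   71   61   50   46   52   60   61   54   47   47   58   78  103  120  126  122
scene ptr
  60   45   30   15    0  -14  -29  -44  -59  -74  -89 -104 -119 -134 -149 -164 -179 -194 -209 -224 -239 -254
 169  175  178  177  171  163  153  141  130  127  136  150  163  170  173  173  173  172  170  169  170  170
 122  127  130  126  115   97   78   64   63   74   93  109  119  125  126  126  126  125  124  123  123  123
  82   84   85   83   76   66   54   45   44   51   62   72   78   82   83   83   83   82   81   81   81   81
```

The line sits at board x ≈ −11.2 mm in both views and the pointer at about −4.4, so about 6.8 mm remain.

Call:
apply_moves(deltas=[10,0,-3,0,0,10,0,-5.5,0,0,10,0,-7,0,0,10,0,-7,0,0,10,0,-7,0,0,10,0,-7,0,0])

```text
clock: 21.7
position: [0.5029, -0.0065, 0.1057]
ee_rot: [0.004, 0.719, 0.695, 0.005]
contact_force: [9.6, 3.4, 0.5]
width: 0.0168
gripper_force: 69.6
```

```bash
python3 line.py; python3 gap2.py | grep -E "ptr|pulled"
```

```text
top clip
  60   45   30   15    0  -14  -29  -44  -59  -74  -89 -104 -119 -134 -149 -164 -179 -194 -209 -224 -239 -254
 148  145  143  142  143  143  143  145  147  151  154  156  155  151  146  142  146  154  164  169  172  173
 108  106  104  103  100   91   82   70   61   58   64   67   63   60   66   76   98  118  138  146  150  151
  65   65   63   62   60   54   49   44   41   44   51   56   52   48   47   49   59   72   85   91   95   96
top ptr
  60   45   30   15    0  -14  -29  -44  -59  -74  -89 -104 -119 -134 -149 -164 -179 -194 -209 -224 -239 -254
 155  155  154  153  152  151  150  147  144  142  141  141  142  143  146  147  150  153  156  158  159  159
 113  113  112  112  111  110  109  105  102   95   88   84   84   89   97  102  110  115  119  122  123  124
  68   69   68   67   66   66   65   64   61   58   54   52   53   56   60   63   68   71   74   75   76   76
scene clip
  60   45   30   15    0  -14  -29  -44  -59  -74  -89 -104 -119 -134 -149 -164 -179 -194 -209 -224 -239 -254
 169  166  156  146  145  152  161  167  167  164  162  161  160  158  155  148  142  152  182  213  227  223
 122  121  114  109  108  110  106   91   72   59   56   57   53   44   37   41   60   97  143  179  195  191
  81   80   76   74   74   75   71   62   50   45   46   50   48   40   33   33   43   64   92  115  125  123
scene ptr
  60   45   30   15    0  -14  -29  -44  -59  -74  -89 -104 -119 -134 -149 -164 -179 -194 -209 -224 -239 -254
 169  175  178  179  178  177  174  170  166  162  158  149  138  133  137  145  154  163  167  168  167  167
 122  126  128  129  129  128  127  123  115  102   84   67   61   70   89  104  113  119  120  120  120  120
  82   84   85   85   85   84   84   82   77   70   59   48   44   50   61   70   76   79   79   79   79   79
top ptr peak x -11.5 centroid -11.7 height 17
scene ptr peak x -11.0 centroid -10.7 height 34
pulled 74.61323177015295
```

The pointer (−11.2) and the line (−11.0) are level. I'll check that the arm is at rest and hand in.

Run:
```python
from h import *
s=get_state(); print(np.abs(s["qd"]).max(),s["gripper_force"],s["clock"])
if np.abs(s["qd"]).max()<.02: print(sign_off())
```

```text
0.0016480714295270275 69.64098572731018 22.9
the job is handed in; nothing more can be done
None
```

The job is handed in at 22.9 s: all six slices are in the tray, the scraper is seated in its stand slot leaning roughly 8° against the slot wall, and the arm is at rest holding the jaw with its pointer within about 0.5 mm of the clip line; I viewed 11 pictures, one over the limit of 10.

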